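# Clamp a laminated block in the glue-up press

## Robot

A 6-joint arm with a two-finger parallel gripper is mounted at the origin on the work surface. World frame = base frame: x ahead of the robot, y to its left, z up, the work surface at z = 0. Lengths are in m, angles in rad, forces in N, time in s.
With the tool pointing down it reaches from about 0.325 to 0.875 m from the base axis. Payload 4.4 kg.
Tool frame: the origin (TCP) lies at the very end of the fingers, on their centre line; the grasp point (between the pads) lies 19 mm behind it; x points along the fingers, y is the direction in which the jaws open and shut, and the axes are right-handed (so a half turn about x gives the same grasp; the last joint's range is limited). The gripper opens to 85 mm and grips with 20 to 120 N. Pads are 22 mm wide; open, the fingers measure 114 mm over their backs; the gripper's body (76 mm by 85 mm) begins 54 mm behind the grasp point. The pads swing forward as they close: fully open they stand 13 mm farther back than shut.
Start: joints at [-1.438, 0.207, 1.542, -0, 1.393, -0.15], TCP at [0.16, -0.552, 0.231] pointing down, gripper open.
Joint ranges: [-2.73, 2.73], [-0.86, 2.22], [0.23, 2.46], [-1.11, 4.25], [0.08, 2.63], [-2.82, 2.82]. Speed limits (rad/s): [2.79, 2.79, 3.14, 3.14, 3.14, 3.14].

## Interface

Orientations are given as a unit quaternion [w, x, y, z].
In Python, from rig import r gives the robot as it stands.
- The arm moves only by the shell command python3 -m creep 'ROWS'. ROWS is JSON, a list of rows, each a list of 7 numbers: the shift along the tool's x, y, z normalised to -1 to 1, where 1 is 750 mm, then the turn, a rotation vector about the tool's x, y, z normalised to -1 to 1, where 1 is 180 degrees, then the closure in counts, from 0 (fully open) to 255 (shut). In form: [[x, y, z, ax, ay, az, hand], ...]. A call has 1 to 10 rows; each row is the pose to reach, as a shift and turn from the pose commanded when the call began, along the tool's axes at that moment, turning the shorter way round; what a row does not reach only later rows make up. A row lasts 1/10 s, in which the tool goes at most 50 mm and 8.59 degrees, less where a joint would pass 70% of its speed; a pose out of reach is approached as far as the arm can. A call with a number of a shift or a turn outside -1 to 1 is refused whole. A call with a gripper value outside its range is refused whole. The fingers move at their own pace and stop on an object; the grip force is fixed at half the most. Time passes only in rows, so rows that repeat a pose let the fingers close. It gives the time, the measured TCP pose, the force and the opening at its end, in the units of the state.
- r.get_obs(): the state, without advancing time (a new reading comes with each control period).
- r.read_camera(name): name is "scene" or "top" or "wrist"; returns the picture (480x640x3 uint8, blue, green, red); there is no depth.
- r.camera_info(name): a dict with "mtx" (3x3 intrinsics, pixels), "T" (4x4, takes a point from camera to world coordinates). Camera axes: x right, y up, looking along -z (the intrinsics and any distortion apply to the point x, -y, -z); pixel columns grow to the right and rows downward; lengths in m; the calibration is good to about 2 mm. A picture is of the moment at which its call begins: read the wrist's pose just before it. camera_info takes no time and is no camera call; for the wrist camera it gives the pose at the moment of the call.
- r.job_done(): hands the job in, once; it reports no verdict.
Trained networks look in the newest picture that a camera, given by its name, has taken for a name from the list of things; names that differ only in an ending like _2 or _b are one class to them, and where a whole thing is asked for, a point or a joint stands for the part that bears it (a point fixed in the world has none). Each returns a list of dicts, best first, with "p" (0 to 1); they miss things now and then, are a little off and sometimes report something else, mostly with a low value. They report only what shows in the picture. A call takes as long as a camera call. They do not tell look-alikes from the thing itself.
- r.search_frame(camera, thing): "xyz" ([x, y, z] in m, in the coordinates of the camera as it stood for that picture, good to about 4 mm: the middle of the surface that is visible of it).
- r.silhouettes(camera, thing): "mask" (480x640 bool, what is visible of it).
The state is a dict: "time_s": time; "joint_positions": joint angles; "qd": joint speeds; "effort": joint torques, N m; "eef_pos": TCP position; "eef_rot": TCP orientation; "contact_force": force on the tool from outside, world axes, zero at the start; "ft_torque": the same for the moment, N m; "gripper_width": opening from 0.0 (shut) to 1.0 (fully open).
Only numpy, scipy, OpenCV 4.12 (cv2) and the standard library are available. Lean on these libraries where they do the work, as an engineer would, in place of code of your own. Each camera call takes 0.05 s, during which the arm holds its last target.

## Task

Push the laminated wood block along the press bed until its leading end is flat against the end stop and its long side lies along the side rail. Then turn the round knob on top of the screw clockwise until the sprung foot bears on the block with its spring pushed in about half way (not slack, not bottomed out), let go, and leave the block home and clamped, and the other things on the bench where they are.

Things in the scene. Friction and masses are not known exactly. Their poses are not given: they have to be found in the camera images.
- press: Blue C-frame press fixed to the bench. Origin on the bench straight below the screw axis, z up. In its frame (mm): bed top z 20, x -85 to 85, y -205 to 85; work goes in along +y. Column at x -83 to -45, y -22 to 22 carries an arm to the screw at x 0, y 0 (arm and round boss, radius 21: underside z 95, top z 121). The +x side is open.
- stop_face (a point): Centre of the end stop's top front edge: upright steel bar across the far end of the bed, face at y 45 mm in the press frame (x -35 to 50 mm), top 34 mm above the bench. Axes as the press.
- rail_face (a point): Middle of the side rail's top inner edge: low steel strip along the press y, face at x -25 mm in the press frame (y -120 to 45 mm), top 28 mm above the bench. Axes as the press.
- block: Loose two-layer block, pale wood over dark, 50 wide (its x) x 150 long (its y) x 28 high mm, 0.1 to 0.2 kg, lying on the bed askew, 55 to 80 mm short of the stop, 16 to 30 mm off the rail. Origin: centre of its underside. Home: origin at x 0, y -30 mm in the press frame, its y along the press y, top 48 mm above the bench.
- knob_grip (a point): Middle of the screw's knob, on its axis: round fluted dark-steel knob 38 mm across, 36 high, upright atop the screw, a bright strip on its top along this point's x; the point is 21 mm above its lower edge, 15 below its top. Pinch it from above at any angle. It sinks 4.77 mm per rad (30 mm a turn) turning clockwise seen from above: the grasp must sink with it. Lower edge starts 17 mm or more above the arm.
- knob (a joint): Angle of the knob, rad: 0 fully raised, grows clockwise seen from above (screw going down), up to 4.7; starts at 0.2 to 1.5. At 0 the foot's underside is 58 mm above the bench, 10 mm above the top of the block, and knob_grip is 167 mm above the bench. Turning takes 0.1 to 0.2 N m; it stays where it is left.
- foot (a joint): How far the sprung foot (steel disc 34 mm across, 10 thick, at the screw's lower end) is pushed up against its spring, m: 0 slack, 0.010 bottomed out; 1.5 N/mm. It equals the screw's travel beyond touching the block; the 10 mm gap between the disc and the collar above it closes by this much.
- foot_face (a point): Centre of the underside of the sprung foot, on the screw axis.
- glue: Bystander: white glue bottle, 64 mm across, 190 high; origin at the centre of its underside.
- tape: Bystander: roll of tape lying flat, 100 mm across, 24 high; origin at the centre of its underside.
- offcut: Bystander: pale wood offcut 80 x 110 x 30 mm; origin at the centre of its underside.
- driver: Bystander: screwdriver lying on the bench, about 200 mm long; origin near its middle, under it.
Not all that is in view belongs to the job. Leave any green, orange or pink look-alike of the block alone.

How it is judged:
On the way, in this order (a step that is already met when the one before it is completed fails the run):
1. the block is home against the end stop and the side rail, the foot not yet on it (y of block in the frame of press above -0.035 m and x of block in the frame of press between -0.005 and 0.005 m and angle between the y axis of block and the y axis of press, either way round below 0.06 rad and angle between block's own z axis and vertical below 0.06 rad and value of joint foot below 0.001 m), for 0.2 s.
2. the foot is screwed down onto the block (value of joint foot above 0.002 m and contact force between foot and block above 1.5 N), for 0.2 s.
At the end, for the whole second after the job is handed in: The block is home (within 5 mm of the end stop and of the side rail, within 0.06 rad of square, flat on the bed), the foot bears on it with its spring pushed in by 2 to 8.5 mm of its 10 mm, and all is at rest (all of step 2 and y of block in the frame of press above -0.035 m and x of block in the frame of press between -0.005 and 0.005 m and angle between the y axis of block and the y axis of press, either way round below 0.06 rad and angle between block's own z axis and vertical below 0.06 rad and value of joint foot below 0.0085 m and linear speed of block below 0.01 m/s and velocity of joint knob between -0.05 and 0.05 rad/s); the robot touches nothing.
It fails at once if a bystander (glue bottle, tape, offcut or screwdriver) is moved by more than 30 mm (distance of any of glue, tape, offcut, driver from where it was at the start of the episode above 0.03 m).
It also fails if it takes over 58 s, if anything falls off the work surface, if the arm or the gripper's body presses on something with over 40 N, if the wrist force passes 120 N, or if a joint passes its speed limit or range.

## Working session

There is one attempt and no reset: what is moved stays moved. The work goes in short steps, Python scripts to look and compute and a shell command to move; the robot and the scene stay as the last step left them, time stands still between calls to the robot, and variables do not carry over. Pictures are saved under pics/ and viewed, and the job is handed in when it is done.

```bash
ls; mkdir -p pics
python3 - <<'E'
from rig import r
import cv2,numpy as np
o=r.get_obs();print({k:np.round(v,3).tolist() for k,v in o.items()})
for c in ["scene","top"]:
    cv2.imwrite(f"pics/{c}0.png",r.read_camera(c))
    i=r.camera_info(c);T=np.array(i["T"]);print(c,np.round(i["mtx"],1).tolist(),np.round(T,3).tolist())
    for t in ["press","block","knob_grip","stop_face","rail_face","foot_face","glue","tape","offcut","driver"]:
        try:
            for d in r.search_frame(c,t)[:3]:
                p=T@np.r_[d["xyz"],1];print(c,t,round(d["p"],2),np.round(p[:3],4))
        except Exception as e: print(t,e)
print(r.get_obs()["time_s"])
E
```

```text
pics
{'time_s': 0.0, 'joint_positions': [-1.438, 0.207, 1.543, -0.0, 1.393, -0.151], 'qd': [-0.0, 0.0, 0.001, -0.001, -0.001, -0.001], 'effort': [-0.003, -38.304, -29.16, -0.001, 0.01, -0.0], 'eef_pos': [0.16, -0.551, 0.23], 'eef_rot': [0.099, 0.7, 0.1, -0.7], 'contact_force': [0.26, 0.537, -0.136], 'ft_torque': [-0.016, 0.034, -0.01], 'gripper_width': 1.003}
scene [[495.7, 0.0, 315.3], [0.0, 495.7, 241.2], [0.0, 0.0, 1.0]] [[0.091, -0.8, 0.593, 1.207], [0.996, 0.073, -0.055, -0.055], [0.001, 0.596, 0.803, 1.008], [0.0, 0.0, 0.0, 1.0]]
scene press 0.71 [0.5544 0.0922 0.0175]
scene block 0.87 [0.3177 0.1607 0.0248]
scene block 0.83 [0.5906 0.0336 0.0468]
scene block 0.58 [ 0.8142 -0.0173  0.0283]
scene knob_grip 0.53 [0.5499 0.1249 0.1836]
scene stop_face 0.74 [0.5544 0.0936 0.0222]
scene rail_face 0.88 [0.5511 0.0947 0.0212]
scene glue 0.93 [0.513  0.3623 0.1056]
scene tape 0.76 [0.7868 0.2116 0.0241]
scene offcut 0.78 [ 0.5662 -0.3875  0.028 ]
scene driver 0.58 [ 0.7834 -0.3476  0.0193]
top [[475.5, 0.0, 325.9], [0.0, 475.5, 240.8], [0.0, 0.0, 1.0]] [[0.023, 0.983, -0.18, 0.354], [-0.999, 0.018, -0.027, -0.004], [-0.024, 0.18, 0.983, 1.143], [0.0, 0.0, 0.0, 1.0]]
top press 0.75 [0.5321 0.0846 0.0215]
top block 0.88 [0.3095 0.1536 0.0297]
top block 0.67 [ 0.3641 -0.1836  0.0277]
top block 0.61 [0.5876 0.0357 0.0459]
top knob_grip 0.89 [0.5333 0.1218 0.1819]
top stop_face 0.7 [0.4836 0.3587 0.1265]
top stop_face 0.61 [0.5348 0.084  0.021 ]
top rail_face 0.71 [0.536  0.0853 0.0226]
top glue 0.7 [0.4827 0.3624 0.126 ]
top tape 0.71 [0.779  0.2137 0.0233]
top offcut 0.74 [ 0.5512 -0.3858  0.0294]
top driver 0.81 [ 0.7764 -0.3458  0.0223]
1.1
```

View pics/scene0.png

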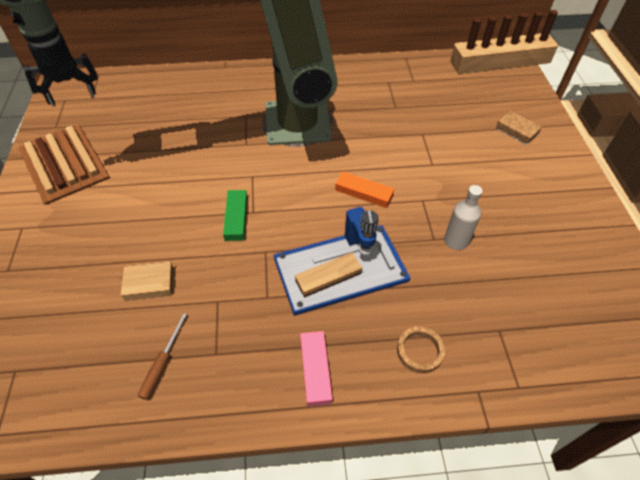

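View pics/top0.png

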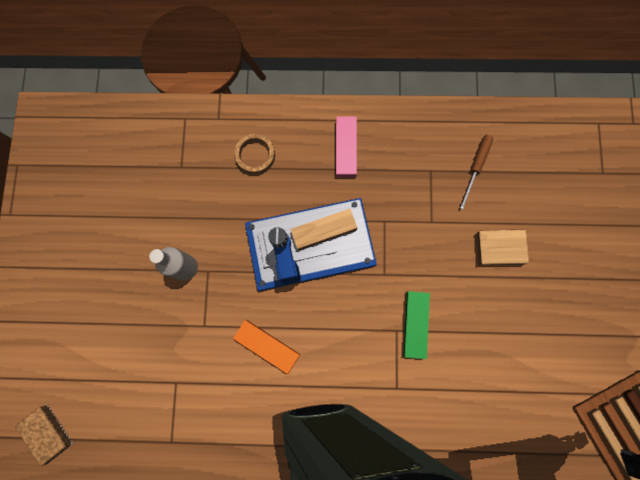

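Run:
```python
import cv2
a=cv2.imread("pics/top0.png")[185:305,235:390];b=cv2.imread("pics/scene0.png")[195:325,260:420]
cv2.imwrite("pics/topz.png",cv2.resize(a,None,fx=5,fy=5,interpolation=cv2.INTER_CUBIC))
cv2.imwrite("pics/scz.png",cv2.resize(b,None,fx=4.6,fy=4.6,interpolation=cv2.INTER_CUBIC))
```

```text
(no output)
```

View pics/topz.png

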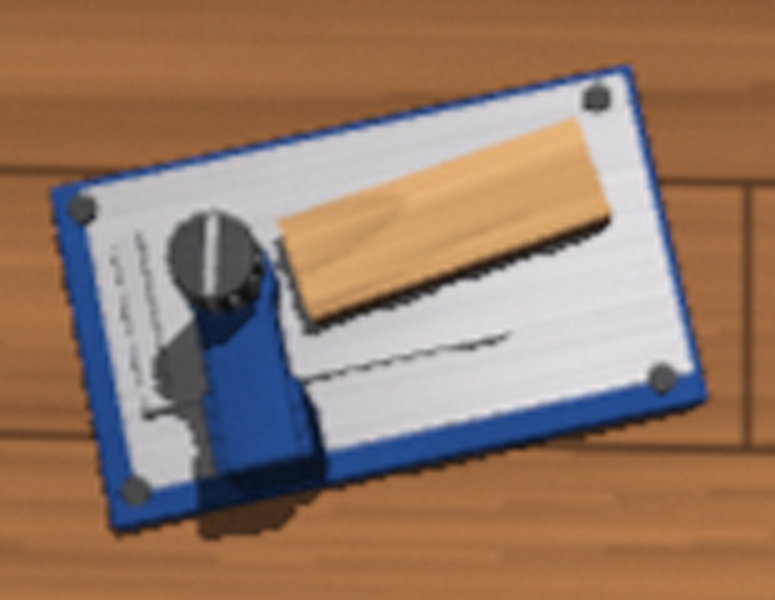

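View pics/scz.png

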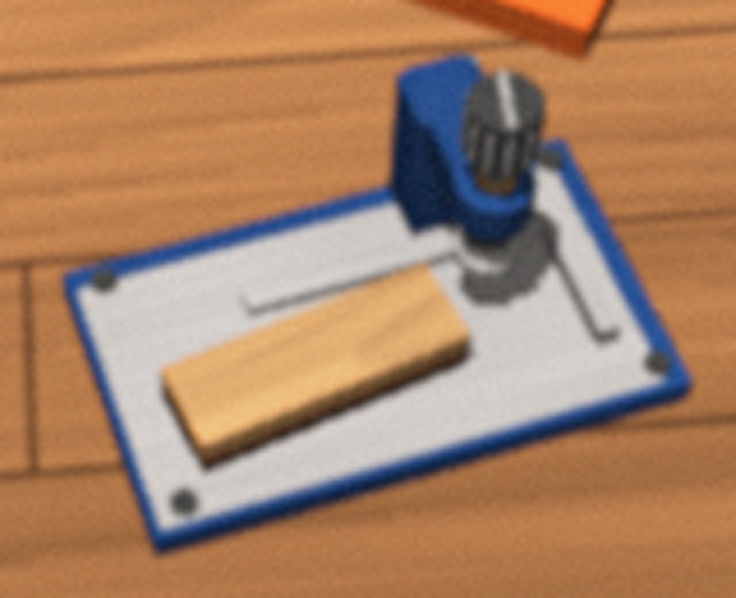

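```bash
cat > h.py <<'E'
from rig import r
import cv2,numpy as np
from scipy.optimize import least_squares
from scipy.spatial.transform import Rotation as R
def proj(i,P):
    T=np.array(i["T"]);K=np.array(i["mtx"]);P=np.atleast_2d(P)
    q=(P-T[:3,3])@T[:3,:3]; q=q*[1,-1,-1]
    uv=q@K.T; return uv[:,:2]/uv[:,2:]
def back(i,uv,z):
    T=np.array(i["T"]);K=np.array(i["mtx"]);d=np.linalg.inv(K)@np.r_[uv,1]*[1,-1,-1];d=T[:3,:3]@d
    s=(z-T[2,3])/d[2];return T[:3,3]+s*d
def pw(p,P):
    c,s=np.cos(p[2]),np.sin(p[2]);P=np.atleast_2d(P)
    return np.c_[p[0]+c*P[:,0]-s*P[:,1],p[1]+s*P[:,0]+c*P[:,1],P[:,2]]
E
python3 - <<'E'
from h import *
t=r.camera_info("top");s=r.camera_info("scene")
C=np.array([[.085,.085,.02],[.085,-.205,.02],[-.085,-.205,.02],[-.085,.085,.02]])
for z in [(.02,.02),(0,0)]:
    C1=C.copy();C2=C.copy();C1[2:,2]=z[0];C2[[0,1],2]=z[1]
    ut=np.array([[245,222.4],[361,198],[376.2,265.4],[258.6,291]]);us=np.array([[410,278.7],[294.3,314.6],[274.1,254.8],[382.4,226.1]])
    f=lambda p:np.r_[(proj(t,pw(p,C1))-ut).ravel(),(proj(s,pw(p,C2))-us).ravel()]
    q=least_squares(f,[.55,.12,.2]);print(q.x,np.round(q.fun,1))
    # knob centre top; block top corners
p=q.x
for k,uv in [("kt",(235+213/5,185+252/5))]: print(back(t,uv,.175))
for i,l in ((t,[(235+278/5,185+220/5),(235+578/5,185+118/5),(235+610/5,185+215/5),(235+315/5,185+323/5)]),(s,[(260+430/4.6,195+265/4.6),(260+470/4.6,195+335/4.6),(260+205/4.6,195+445/4.6),(260+163/4.6,195+370/4.6)])):
    for uv in l:
        w=back(i,uv,.048)[:2]-p[:2];c,sn=np.cos(p[2]),np.sin(p[2]);print(np.round([c*w[0]+sn*w[1],-sn*w[0]+c*w[1]],4))
E
```

```text
[0.54101878 0.12472608 0.23476198] [-0.8 -1.1 -0.3 -1.7  0.6 -1.5 -1.5 -1.1  0.8 -1.1 -1.3 -2.  -1.7 -1.
 -0.2 -2.1]
[0.53877854 0.12548088 0.23664948] [-1.2 -0.1 -0.7 -1.  -0.4  0.3 -0.4  0.5 -0.4  2.5 -0.6  1.4 -1.4 -1.6
 -0.2 -2.8]
[0.54069524 0.12397676 0.175     ]
[ 0.0377 -0.0243]
[ 0.0551 -0.1731]
[ 0.0061 -0.1774]
[-0.0143 -0.0315]
[-0.0053 -0.0267]
[ 0.0414 -0.0234]
[ 0.0595 -0.1698]
[ 0.0116 -0.1762]
```

```bash
cat >> h.py <<'E'
PR=np.array([.5397,.1248,.235])
def plan(pp,z,yaw_p,P=None):
    """pp: press xy of tcp; yaw_p: angle of tool y axis in press frame"""
    P=PR if P is None else P
    o=r.get_obs();q=o["eef_rot"];R0=R.from_quat([q[1],q[2],q[3],q[0]])
    tgt=pw(P,[pp[0],pp[1],z])[0]
    a=yaw_p+P[2];y=np.array([np.cos(a),np.sin(a),0]);x=np.array([0,0,-1.]);Rt=R.from_matrix(np.c_[x,y,np.cross(x,y)])
    d=R0.inv().apply(tgt-np.array(o["eef_pos"]))/.75
    w=(R0.inv()*Rt).as_rotvec()/np.pi
    print("row",np.round(d,4).tolist(),np.round(w,4).tolist(),"dist mm",np.round(np.linalg.norm(d)*750),"rot deg",np.linalg.norm(w)*180)
def st():
    o=r.get_obs();q=o["eef_rot"];M=R.from_quat([q[1],q[2],q[3],q[0]]).as_matrix()
    d=np.array(o["eef_pos"])[:2]-PR[:2];c,s=np.cos(PR[2]),np.sin(PR[2])
    print("t",o["time_s"],"pos",np.round(o["eef_pos"],4),"press",np.round([c*d[0]+s*d[1],-s*d[0]+c*d[1]],4),"yaw_y press",round(np.arctan2(M[1,1],M[0,1])-PR[2],3),"down",np.round(M[:,0],3),"q",np.round(o["joint_positions"],3),"F",np.round(o["contact_force"],1),"w",round(o["gripper_width"],3))
E
python3 - <<'E'
from h import *
st()
for a in (0,np.pi,np.pi/2,-np.pi/2): plan((.10,-.09),.2,a)
print(r.camera_info("wrist"))
i=r.camera_info("wrist");T=np.array(i["T"]);o=r.get_obs();q=o["eef_rot"];R0=R.from_quat([q[1],q[2],q[3],q[0]])
print("cam in tool",R0.inv().apply(T[:3,3]-o["eef_pos"]),"look",R0.inv().apply(-T[:3,2]))
E
```

```text
t 1.1 pos [ 0.1604 -0.5522  0.2313] press [-0.5265 -0.5701] yaw_y press -1.523 down [ 0.  0. -1.] q [-1.438  0.207  1.541  0.     1.394 -0.151] F [-0.7 -0.2  0.1] w 0.998
row [0.0417, -0.5994, -0.8649] [-0.4848, -0.0, 0.0] dist mm 790.0 rot deg 87.26030938741262
row [0.0417, -0.5994, -0.8649] [0.5152, 0.0, 0.0] dist mm 790.0 rot deg 92.73969061588494
row [0.0417, -0.5994, -0.8649] [-0.9848, -0.0, -0.0] dist mm 790.0 rot deg 177.2603093857244
row [0.0417, -0.5994, -0.8649] [0.0152, -0.0, 0.0] dist mm 790.0 rot deg 2.739690683184704
{'mtx': array([[426.11548076,   0.        , 317.4025132 ],
       [  0.        , 426.11548076, 240.46221352],
       [  0.        ,   0.        ,   1.        ]]), 'T': array([[ 2.78456143e-01,  9.26752521e-01,  2.52174425e-01,
         2.24348388e-01],
       [-9.60448936e-01,  2.68722299e-01,  7.29805899e-02,
        -5.32823298e-01],
       [-1.29945456e-04, -2.62522552e-01,  9.64925848e-01,
         3.73282470e-01],
       [ 0.00000000e+00,  0.00000000e+00,  0.00000000e+00,
         1.00000000e+00]])}
cam in tool [-0.14199527 -0.00074037 -0.06675979] look [ 9.64923888e-01 -2.83442634e-04  2.62529636e-01]
```

```bash
python3 -m creep '[[0,-0.6,-0.865,0.015,0,0,255],[0,-0.6,-0.865,0.015,0,0,255],[0,-0.6,-0.865,0.015,0,0,255],[0,-0.6,-0.865,0.015,0,0,255],[0,-0.6,-0.865,0.015,0,0,255],[0,-0.6,-0.865,0.015,0,0,255],[0,-0.6,-0.865,0.015,0,0,255],[0,-0.6,-0.865,0.015,0,0,255],[0,-0.6,-0.865,0.015,0,0,255],[0,-0.6,-0.865,0.015,0,0,255]]'
python3 - <<'E'
from h import *
st();plan((.10,-.09),.231,-np.pi/2)
E
```

```text
time_s: 2.1
eef_pos: [0.4766, -0.1621, 0.2317]
eef_rot: [0.083, 0.703, 0.083, -0.702]
contact_force: [0.7, -0.9, 0.4]
gripper_width: 0.001
t 2.1 pos [ 0.4766 -0.1621  0.2317] press [-0.1282 -0.2643] yaw_y press -1.57 down [ 0.001 -0.001 -1.   ] q [-0.5    0.052  1.714 -0.     1.374  0.835] F [ 0.7 -0.9  0.4] w 0.001
row [0.0009, -0.2322, -0.3045] [0.0002, -0.0002, -0.0003] dist mm 287.0 rot deg 0.0782483572401248
```

```bash
python3 -m creep '[[0,-0.232,-0.304,0,0,0,255],[0,-0.232,-0.304,0,0,0,255],[0,-0.232,-0.304,0,0,0,255],[0,-0.232,-0.304,0,0,0,255],[0,-0.232,-0.304,0,0,0,255],[0,-0.232,-0.304,0,0,0,255],[0,-0.232,-0.304,0,0,0,255],[0,-0.232,-0.304,0,0,0,255]]'
python3 - <<'E'
from h import *
r.get_obs()
i=r.camera_info("wrist");im=r.read_camera("wrist");cv2.imwrite("pics/w1.png",im);st()
import pickle;pickle.dump(i,open("w1.pkl","wb"))
E
```

```text
time_s: 2.9
eef_pos: [0.6564, 0.0592, 0.2307]
eef_rot: [-0.084, -0.702, -0.084, 0.703]
contact_force: [0.3, 0.2, -0.9]
gripper_width: -0.0
t 2.95 pos [0.656  0.0583 0.2308] press [ 0.0977 -0.0918] yaw_y press -1.57 down [-0.001 -0.001 -1.   ] q [-4.200e-02  3.830e-01  1.317e+00 -1.000e-03  1.442e+00  1.293e+00] F [-0.2  0.1  0. ] w 0.001
```

View pics/w1.png

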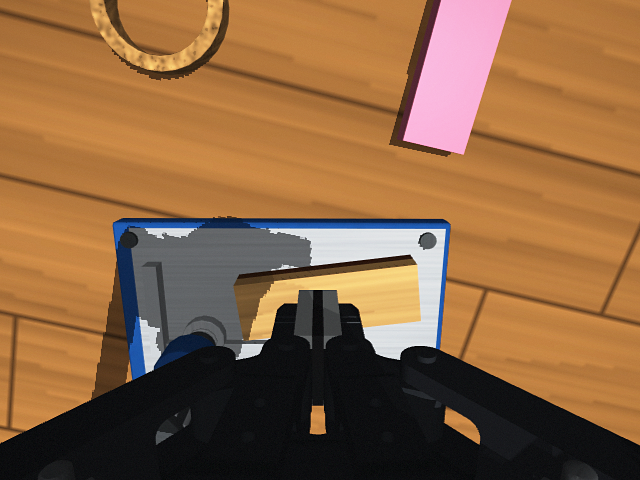

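```bash
cat >> h.py <<'E'
def overlay(im,i,P,fn,B=None,crop=None,f=1):
    im=im.copy()
    def poly(Q,c):
        u=np.round(proj(i,pw(P,Q))*16).astype(int);cv2.polylines(im,[u.reshape(-1,1,2)],True,c,1,cv2.LINE_AA,4)
    poly(np.array([[.085,.085,.02],[.085,-.205,.02],[-.085,-.205,.02],[-.085,.085,.02]]),(0,0,255))
    poly(np.array([[-.035,.045,.034],[.05,.045,.034]]),(0,255,0))
    poly(np.array([[-.025,.045,.028],[-.025,-.12,.028]]),(0,255,0))
    if B is not None:
        for z in (.02,.048):
            poly(pw(B,np.array([[.025,.075,z],[.025,-.075,z],[-.025,-.075,z],[-.025,.075,z]])),(255,0,255))
    if crop: a,b,c,d=crop; im=im[b:d,a:c]
    cv2.imwrite(fn,cv2.resize(im,None,fx=f,fy=f,interpolation=cv2.INTER_CUBIC))
E
python3 - <<'E'
from h import *
import pickle
i=pickle.load(open("w1.pkl","rb"))
overlay(cv2.imread("pics/w1.png"),i,PR,"pics/w1o.png",(.024,-.1,.12),(90,200,470,400),2)
E
```

```text
(no output)
```

View pics/w1o.png

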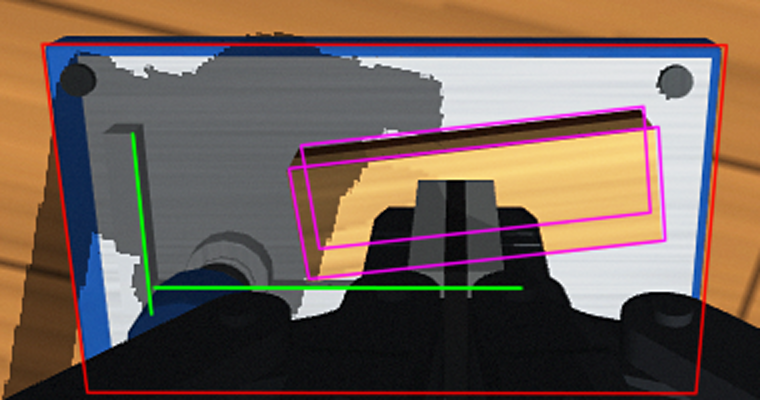

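```bash
sed -i 's/PR=np.array.*/PR=np.array([.5410,.1239,.235])/' h.py
python3 - <<'E'
from h import *
plan((.095,-.08),.033,-np.pi/2)
E
```

```text
row [0.2638, -0.0142, 0.0018] [0.0003, 0.0004, -0.0001] dist mm 198.0 rot deg 0.09117580664466068
```

```bash
python3 -m creep '[[0.05,-0.014,0,0,0,0,255],[0.11,-0.014,0,0,0,0,255],[0.17,-0.014,0,0,0,0,255],[0.22,-0.014,0,0,0,0,255],[0.25,-0.014,0,0,0,0,255],[0.263,-0.014,0,0,0,0,255],[0.263,-0.014,0,0,0,0,255],[0.263,-0.014,0,0,0,0,255]]'
python3 - <<'E'
from h import *
st();plan((.05,-.08),.033,-np.pi/2)
E
```

```text
time_s: 3.75
eef_pos: [0.6552, 0.068, 0.0359]
eef_rot: [0.083, 0.703, 0.083, -0.701]
contact_force: [0.9, -0.2, 0.7]
gripper_width: 0.004
t 3.75 pos [0.6552 0.068  0.0359] press [ 0.0981 -0.081 ] yaw_y press -1.571 down [ 0.003 -0.    -1.   ] q [-0.028  0.582  1.461 -0.     1.096  1.308] F [ 0.9 -0.2  0.7] w 0.004
row [0.0037, -0.0013, 0.0641] [-0.0001, -0.0009, -0.0003] dist mm 48.0 rot deg 0.16251702909616106
```

```bash
python3 -m creep '[[0,0,0.02,0,0,0,255],[0,0,0.034,0,0,0,255],[0,0,0.044,0,0,0,255],[0,0,0.052,0,0,0,255],[0,0,0.058,0,0,0,255],[0,0,0.064,0,0,0,255],[0,0,0.069,0,0,0,255],[0,0,0.07,0,0,0,255]]'
python3 - <<'E'
from h import *
st();plan((.04,-.08),.033,-np.pi/2)
im=r.read_camera("top");overlay(im,r.camera_info("top"),PR,"pics/t2.png",None,(235,185,390,305),5)
E
```

```text
time_s: 4.55
eef_pos: [0.603, 0.0565, 0.0342]
eef_rot: [0.083, 0.702, 0.083, -0.702]
contact_force: [0.7, 1.0, 0.4]
gripper_width: -0.003
t 4.55 pos [0.603  0.0565 0.0342] press [ 0.0446 -0.08  ] yaw_y press -1.57 down [ 0.  0. -1.] q [-0.049  0.493  1.606  0.     1.042  1.286] F [0.7 1.  0.4] w -0.003
row [0.0016, -0.0, 0.0061] [0.0002, -0.0001, -0.0] dist mm 5.0 rot deg 0.04736506559974624
```

View pics/t2.png

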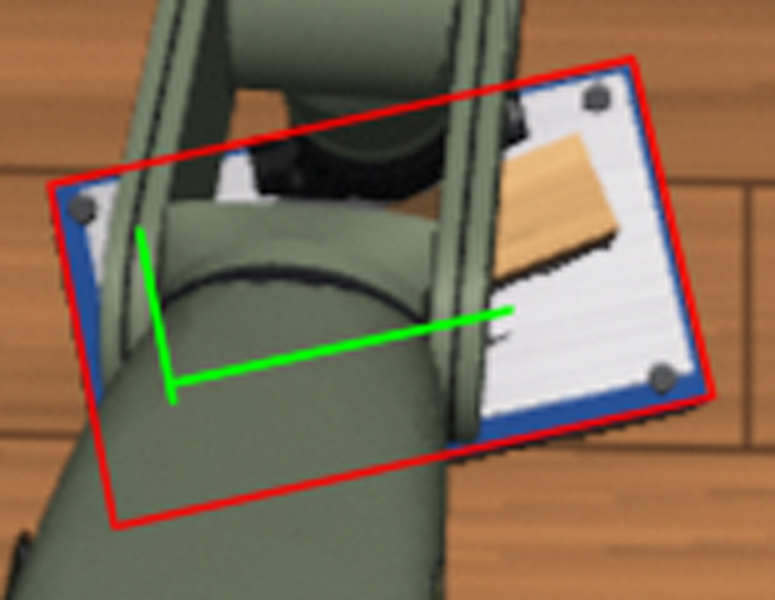

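```bash
python3 -m creep '[[0,0,0.003,0,0,0,255],[0,0,0.005,0,0,0,255],[0,0,0.007,0,0,0,255],[0,0,0.009,0,0,0,255],[0,0,0.009,0,0,0,255]]'
python3 - <<'E'
from h import *
st()
i=r.camera_info("wrist");im=r.read_camera("wrist");overlay(im,i,PR,"pics/w2.png")
E
```

```text
time_s: 5.1
eef_pos: [0.5963, 0.0549, 0.034]
eef_rot: [-0.083, -0.702, -0.083, 0.702]
contact_force: [2.1, -0.5, 0.3]
gripper_width: 0.001
t 5.1 pos [0.5963 0.0549 0.034 ] press [ 0.0377 -0.08  ] yaw_y press -1.57 down [-0.  0. -1.] q [-0.053  0.482  1.624 -0.     1.036  1.283] F [ 2.1 -0.5  0.3] w 0.001
```

View pics/w2.png

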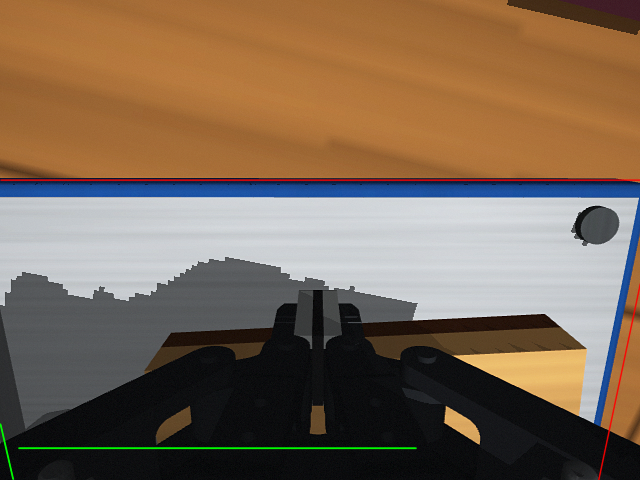

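```bash
python3 -m creep '[[0,0,0.002,0,0,0,255],[0,0,0.004,0,0,0,255],[0,0,0.005,0,0,0,255],[0,0,0.005,0,0,0,255]]'
python3 - <<'E'
from h import *
st()
i=r.camera_info("wrist");im=r.read_camera("wrist");overlay(im,i,PR,"pics/w3.png")
E
```

```text
time_s: 5.55
eef_pos: [0.5929, 0.0541, 0.0341]
eef_rot: [0.083, 0.702, 0.083, -0.702]
contact_force: [2.9, -0.8, 0.0]
gripper_width: 0.003
t 5.55 pos [0.5929 0.0541 0.0341] press [ 0.0343 -0.08  ] yaw_y press -1.57 down [ 0.001  0.    -1.   ] q [-0.054  0.476  1.634  0.     1.032  1.281] F [ 2.9 -0.8  0. ] w 0.003
```

View pics/w3.png

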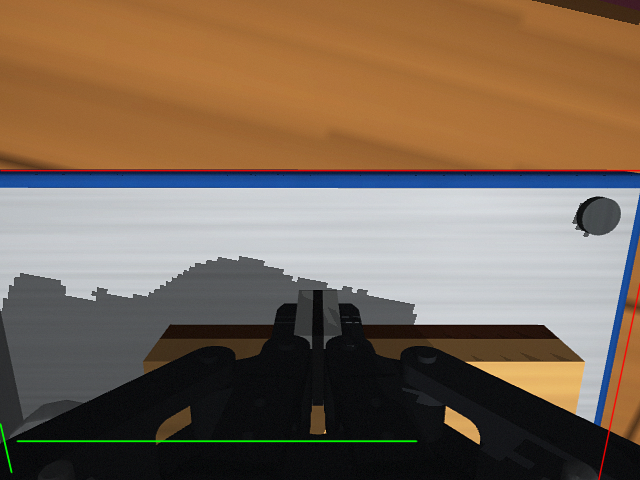

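```bash
python3 -m creep '[[0,0,-0.03,0,0,0,255],[0,0.05,-0.04,0,0,0,255],[0,0.11,-0.04,0,0,0,255],[0,0.16,-0.04,0,0,0,255],[0,0.184,-0.04,0,0,0,255],[0,0.184,-0.03,0,0,0,255],[0,0.184,0.0,0,0,0,255],[0,0.184,0.03,0,0,0,255],[0,0.184,0.042,0,0,0,255],[0,0.184,0.042,0,0,0,255]]'
python3 - <<'E'
from h import *
st()
i=r.camera_info("wrist");im=r.read_camera("wrist");overlay(im,i,PR,"pics/w4.png")
E
```

```text
time_s: 6.6
eef_pos: [0.5922, -0.0861, 0.0334]
eef_rot: [-0.083, -0.701, -0.084, 0.703]
contact_force: [-0.4, 0.3, 0.4]
gripper_width: 0.002
t 6.6 pos [ 0.5922 -0.0861  0.0334] press [ 0.0009 -0.2161] yaw_y press -1.57 down [-0.003  0.001 -1.   ] q [-2.890e-01  4.840e-01  1.623e+00  1.000e-03  1.038e+00  1.045e+00] F [-0.4  0.3  0.4] w 0.002
```

View pics/w4.png

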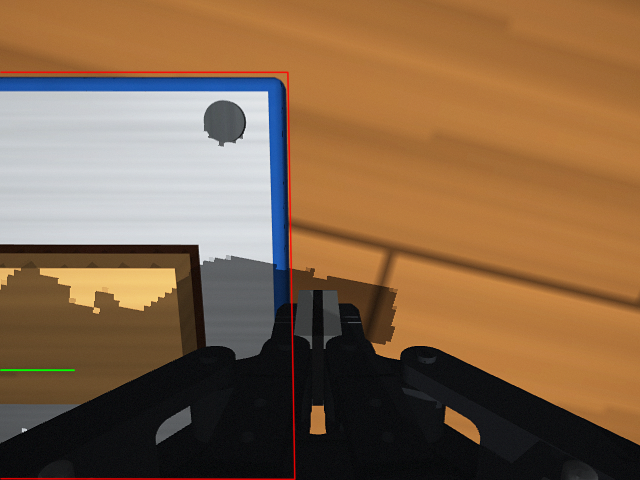

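```bash
python3 -m creep '[[0,-0.015,0,0,0,0,255],[0,-0.03,0,0,0,0,255],[0,-0.042,0,0,0,0,255],[0,-0.054,0,0,0,0,255],[0,-0.066,0,0,0,0,255],[0,-0.078,0,0,0,0,255],[0,-0.09,0,0,0,0,255],[0,-0.1,0,0,0,0,255],[0,-0.108,0,0,0,0,255],[0,-0.108,0,0,0,0,255]]'
python3 - <<'E'
from h import *
st()
i=r.camera_info("wrist");im=r.read_camera("wrist");overlay(im,i,PR,"pics/w5.png")
E
```

```text
time_s: 7.65
eef_pos: [0.5749, -0.0078, 0.0339]
eef_rot: [-0.083, -0.702, -0.084, 0.702]
contact_force: [-0.3, -0.9, -0.4]
gripper_width: -0.001
t 7.65 pos [ 0.5749 -0.0078  0.0339] press [ 0.0023 -0.1359] yaw_y press -1.569 down [-0.001  0.001 -1.   ] q [-0.164  0.442  1.686  0.     1.015  1.17 ] F [-0.3 -0.9 -0.4] w -0.001
```

View pics/w5.png

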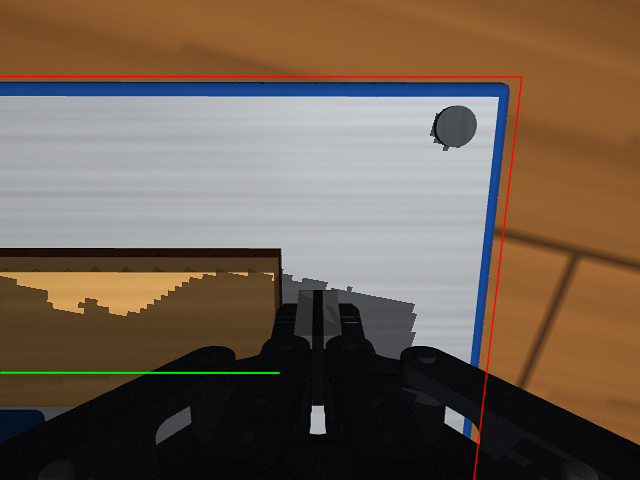

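```bash
python3 -m creep '[[0,-0.005,0,0,0,0,255],[0,-0.009,0,0,0,0,255],[0,-0.012,0,0,0,0,255],[0,-0.015,0,0,0,0,255],[0,-0.015,0,0,0,0,255]]'
python3 - <<'E'
from h import *
st()
E
python3 -m creep '[[0,-0.002,0,0,0,0,255],[0,-0.004,0,0,0,0,255],[0,-0.004,0,0,0,0,255]]'
python3 - <<'E'
from h import *
st()
E
```

```text
time_s: 8.2
eef_pos: [0.5727, 0.0025, 0.034]
eef_rot: [-0.083, -0.702, -0.083, 0.702]
contact_force: [0.0, -0.3, 0.0]
gripper_width: 0.005
t 8.2 pos [0.5727 0.0025 0.034 ] press [ 0.0026 -0.1254] yaw_y press -1.57 down [-0.  0. -1.] q [-0.147  0.437  1.693  0.     1.012  1.188] F [ 0.  -0.3  0. ] w 0.005
time_s: 8.5
eef_pos: [0.5721, 0.0053, 0.034]
eef_rot: [-0.083, -0.702, -0.083, 0.702]
contact_force: [0.3, -1.2, -1.0]
gripper_width: 0.0
t 8.5 pos [0.5721 0.0053 0.034 ] press [ 0.0026 -0.1225] yaw_y press -1.57 down [-0.  0. -1.] q [-0.142  0.436  1.694  0.     1.011  1.193] F [ 0.3 -1.2 -1. ] w 0.0
```

```bash
python3 -m creep '[[0,-0.002,0,0,0,0,255],[0,-0.004,0,0,0,0,255],[0,-0.004,0,0,0,0,255]]'
python3 - <<'E'
from h import *
st()
i=r.camera_info("wrist");im=r.read_camera("wrist");overlay(im,i,PR,"pics/w6.png")
E
```

```text
time_s: 8.8
eef_pos: [0.5714, 0.0083, 0.034]
eef_rot: [-0.083, -0.702, -0.083, 0.702]
contact_force: [0.1, -0.1, 0.4]
gripper_width: 0.002
t 8.8 pos [0.5714 0.0083 0.034 ] press [ 0.0026 -0.1195] yaw_y press -1.57 down [-0.  0. -1.] q [-0.137  0.435  1.696  0.     1.01   1.198] F [ 0.1 -0.1  0.4] w 0.002
```

View pics/w6.png

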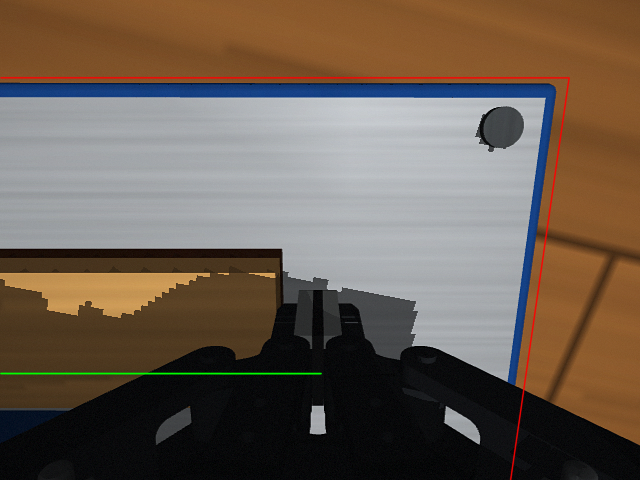

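```bash
python3 -m creep '[[0,-0.002,0,0,0,0,255],[0,-0.004,0,0,0,0,255],[0,-0.004,0,0,0,0,255]]'; python3 -m creep '[[0,-0.002,0,0,0,0,255],[0,-0.003,0,0,0,0,255],[0,-0.003,0,0,0,0,255]]';python3 - <<'E'
from h import *
st()
E
```

```text
time_s: 9.15
eef_pos: [0.5709, 0.0105, 0.0341]
eef_rot: [0.084, 0.702, 0.083, -0.702]
contact_force: [0.8, -2.6, -0.6]
gripper_width: -0.001
time_s: 9.45
eef_pos: [0.5714, 0.0108, 0.0347]
eef_rot: [0.085, 0.703, 0.082, -0.702]
contact_force: [0.9, -8.2, 0.6]
gripper_width: -0.001
t 9.45 pos [0.5714 0.0108 0.0347] press [ 0.0032 -0.1171] yaw_y press -1.57 down [ 0.002 -0.004 -1.   ] q [-0.13   0.433  1.698 -0.004  1.008  1.207] F [ 0.9 -8.2  0.6] w -0.001
```

```bash
python3 -m creep '[[0,0.008,0,0,0,0,255],[0,0.012,-0.03,0,0,0,255],[0,0.012,-0.08,0,0,0,255],[0,-0.01,-0.095,0,0,0,255],[0,-0.052,-0.095,0,0,0,255],[0,-0.052,-0.08,0,0,0,255],[0,-0.052,-0.06,0,0,0,255],[0,-0.052,-0.05,0,0,0,255],[0,-0.052,-0.048,0,0,0,255],[0,-0.052,-0.048,0,0,0,255]]'
python3 - <<'E'
from h import *
st()
E
python3 -m creep '[[0,0,0.003,0,0,0,255],[0,0,0.006,0,0,0,255],[0,0,0.006,0,0,0,255]]'
python3 - <<'E'
from h import *
st()
E
```

```text
time_s: 10.45
eef_pos: [0.5963, 0.0595, 0.0342]
eef_rot: [0.083, 0.702, 0.083, -0.702]
contact_force: [0.9, -0.1, -0.6]
gripper_width: -0.003
t 10.45 pos [0.5963 0.0595 0.0342] press [ 0.0388 -0.0756] yaw_y press -1.571 down [ 0.  0. -1.] q [-4.500e-02  4.820e-01  1.623e+00  1.000e-03  1.036e+00  1.290e+00] F [ 0.9 -0.1 -0.6] w -0.003
time_s: 10.75
eef_pos: [0.592, 0.0583, 0.0342]
eef_rot: [0.083, 0.702, 0.083, -0.702]
contact_force: [1.0, 0.1, 0.1]
gripper_width: 0.001
t 10.75 pos [0.592  0.0583 0.0342] press [ 0.0343 -0.0757] yaw_y press -1.57 down [ 0.  0. -1.] q [-0.047  0.475  1.635  0.     1.031  1.288] F [1.  0.1 0.1] w 0.001
```

```bash
python3 -m creep '[[0,0,0.002,0,0,0,255],[0,0,0.004,0,0,0,255],[0,0,0.004,0,0,0,255]]'; python3 -m creep '[[0,0,0.002,0,0,0,255],[0,0,0.003,0,0,0,255],[0,0,0.003,0,0,0,255]]'
python3 - <<'E'
from h import *
st()
E
```

```text
time_s: 11.05
eef_pos: [0.5916, 0.0582, 0.0354]
eef_rot: [0.083, 0.704, 0.083, -0.7]
contact_force: [4.6, 2.0, 0.6]
gripper_width: -0.0
time_s: 11.35
eef_pos: [0.5913, 0.058, 0.0364]
eef_rot: [0.083, 0.706, 0.083, -0.698]
contact_force: [6.6, 3.0, 0.9]
gripper_width: -0.003
t 11.35 pos [0.5913 0.058  0.0364] press [ 0.0336 -0.0758] yaw_y press -1.571 down [ 0.011  0.002 -1.   ] q [-0.049  0.465  1.645  0.002  1.022  1.286] F [6.6 3.  0.9] w -0.003
```

```bash
python3 -m creep '[[0,0,-0.02,0,0,0,255],[0,0,-0.06,0,0,0,255],[0,0,-0.1,0,0,0,255],[-0.03,0,-0.13,0,0,0,200],[-0.09,0,-0.15,0,0,0,100],[-0.15,0,-0.15,0,0,0,0],[-0.21,0,-0.15,0,0,0,0],[-0.25,0,-0.15,0,0,0,0],[-0.25,0,-0.15,0,0,0,0],[-0.25,0,-0.15,0,0,0,0]]'
python3 - <<'E'
from h import *
import pickle
st()
i=r.camera_info("wrist");im=r.read_camera("wrist");overlay(im,i,PR,"pics/w7.png",(0,-.03,0));cv2.imwrite("pics/w7r.png",im)
pickle.dump(i,open("w7.pkl","wb"))
im=r.read_camera("scene");overlay(im,r.camera_info("scene"),PR,"pics/s7.png",None,(260,195,420,325),4.6)
plan((0,0),.20,1.215)
E
```

```text
time_s: 12.35
eef_pos: [0.696, 0.0834, 0.2221]
eef_rot: [0.083, 0.702, 0.083, -0.702]
contact_force: [0.2, -1.0, -0.9]
gripper_width: 0.998
t 12.35 pos [0.696  0.0834 0.2221] press [ 0.1413 -0.0755] yaw_y press -1.57 down [ 0.001 -0.    -1.   ] q [-0.004  0.478  1.203 -0.     1.46   1.331] F [ 0.2 -1.  -0.9] w 0.998
row [0.026, -0.1003, 0.1861] [-0.8866, -0.0001, 0.0022] dist mm 160.0 rot deg 159.58089972715175
```

View pics/w7.png

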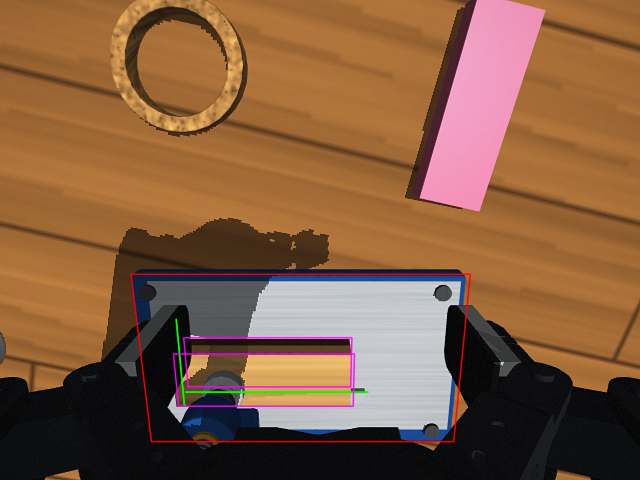

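View pics/s7.png

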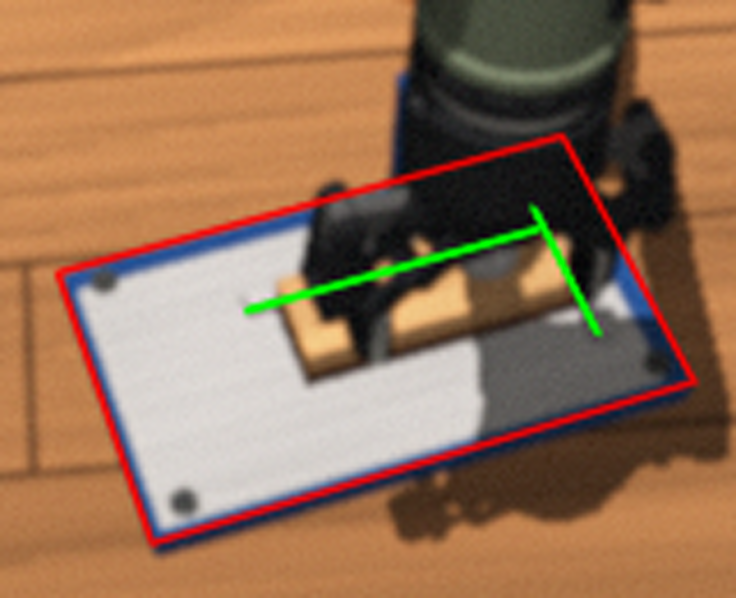

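```bash
python3 -m creep '[[0,-0.05,0.05,-0.88,0,0,0],[0,-0.1,0.1,-0.88,0,0,0],[0,-0.1,0.15,-0.88,0,0,0],[0,-0.1,0.186,-0.88,0,0,0],[0,-0.1,0.186,-0.88,0,0,0],[0,-0.1,0.186,-0.88,0,0,0],[0,-0.1,0.186,-0.88,0,0,0],[0,-0.1,0.186,-0.88,0,0,0],[0,-0.1,0.186,-0.88,0,0,0],[0,-0.1,0.186,-0.88,0,0,0]]'
python3 - <<'E'
from h import *
st()
plan((0,0),.215,1.215)
E
```

```text
time_s: 13.45
eef_pos: [0.5411, 0.1236, 0.2186]
eef_rot: [0.539, 0.454, 0.542, -0.457]
contact_force: [-0.4, 0.4, 0.2]
gripper_width: 0.997
t 13.45 pos [0.5411 0.1236 0.2186] press [ 0.     -0.0003] yaw_y press -0.064 down [-0.006 -0.    -1.   ] q [ 0.069  0.179  1.601 -0.     1.367 -0.102] F [-0.4  0.4  0.2] w 0.997
row [0.0048, -0.0, -0.0004] [-0.4071, -0.0013, 0.0014] dist mm 4.0 rot deg 73.27996745441791
```

```bash
python3 -m creep '[[0,0,0,-0.407,0,0,0],[0,0,0,-0.407,0,0,0],[0,0,0,-0.407,0,0,0],[0,0,0,-0.407,0,0,0],[0,0,0,-0.407,0,0,0],[0,0,0,-0.407,0,0,0],[0,0,0,-0.407,0,0,0],[0,0,0,-0.407,0,0,0],[0,0,0,-0.407,0,0,0],[0,0,0,-0.407,0,0,0]]'
python3 - <<'E'
from h import *
import pickle
st()
i=r.camera_info("wrist");im=r.read_camera("wrist");cv2.imwrite("pics/w8.png",im)
pickle.dump(i,open("w8.pkl","wb"))
print(proj(i,pw(PR,np.array([[0,0,.182],[0,0,.178],[.019,0,.18],[-.019,0,.18],[0,.019,.18],[0,-.019,.18]]))))
E
```

```text
time_s: 14.45
eef_pos: [0.5413, 0.1236, 0.2189]
eef_rot: [0.704, 0.045, 0.707, -0.045]
contact_force: [-0.2, 0.2, 0.2]
gripper_width: 0.999
t 14.45 pos [0.5413 0.1236 0.2189] press [ 0.0002 -0.0003] yaw_y press 1.208 down [-0.005 -0.    -1.   ] q [ 0.069  0.179  1.601 -0.     1.367 -1.374] F [-0.2  0.2  0.2] w 0.999
[[316.10330363 278.40422704]
 [316.13758262 275.38302463]
 [330.78913682 313.25425347]
 [300.73674612 238.72861286]
 [355.90795463 262.60903458]
 [277.05430029 290.88920518]]
```

View pics/w8.png

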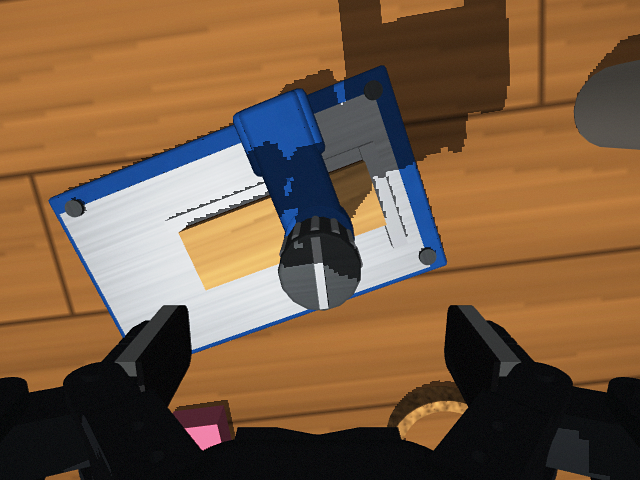

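Run:
```python
from h import *
import pickle
i=pickle.load(open("w8.pkl","rb"));im=cv2.imread("pics/w8.png")
cv2.imwrite("pics/w8z.png",cv2.resize(im[210:325,260:380],None,fx=5,fy=5,interpolation=cv2.INTER_CUBIC))
for z in (.174,.178,.182):
    a=back(i,(316,233),z);b=back(i,(323,307),z);d=b-a
    print(z,np.arctan2(d[1],d[0])-PR[2],(a+b)/2-[PR[0],PR[1],0],np.linalg.norm(d))
```

```text
0.174 -0.2724515738832289 [-0.00057881  0.00166974  0.174     ] 0.03631306679165863
0.178 -0.2724515738832287 [-0.00194764  0.00182824  0.178     ] 0.03553719692675768
0.182 -0.2724515738832283 [-0.00331646  0.00198675  0.182     ] 0.03476132706185694
```

View pics/w8z.png

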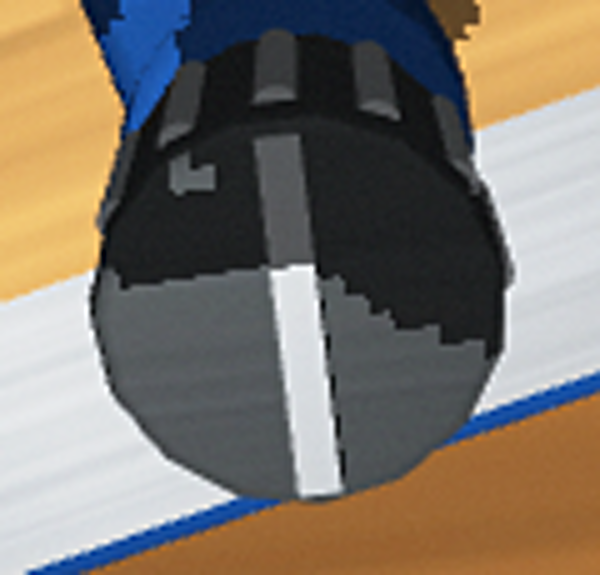

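Run:
```python
from h import *
import pickle
i=pickle.load(open("w8.pkl","rb"));t=r.camera_info("top");s=r.camera_info("scene")
obs=[(t,(235+211.5/5,185+253/5)),(s,(260+508/4.6,195+98/4.6)),(i,(260+300/5,210+315/5))]
for sel in ((0,1),(1,2),(0,2),(0,1,2)):
    f=lambda p:np.concatenate([proj(obs[k][0],p)[0]-obs[k][1] for k in sel])
    q=least_squares(f,[.54,.125,.18]);print(sel,q.x,np.round(q.fun,1))
```

```text
(0, 1) [0.53952272 0.12536728 0.17963598] [-0.7 -0.1 -0.7  0.1]
(1, 2) [0.53945536 0.12590152 0.17984673] [-0.5 -0.   0.1  0. ]
(0, 2) [0.54145413 0.1255864  0.17392577] [-0.4 -0.5 -0.1 -0.1]
(0, 1, 2) [0.53957294 0.12580709 0.17945901] [-0.9 -0.1 -0.5  0.1 -0.1 -0. ]
```

Run:
```python
from h import *
P=np.array([.5398,.1256,.235]);plan((0,0),.1445,1.208,P)
```

```text
row [0.0997, 0.0023, -0.0021] [-0.0004, -0.0014, 0.0003] dist mm 75.0 rot deg 0.2665639195935601
```

```bash
python3 -m creep '[[0.03,0.0023,-0.002,0,-0.0014,0,0],[0.07,0.0023,-0.002,0,-0.0014,0,0],[0.09,0.0023,-0.002,0,-0.0014,0,0],[0.099,0.0023,-0.002,0,-0.0014,0,0],[0.099,0.0023,-0.002,0,-0.0014,0,0],[0.099,0.0023,-0.002,0,-0.0014,0,0]]'
python3 - <<'E'
from h import *
st();P=np.array([.5398,.1256,.235]);plan((0,0),.1445,1.208,P)
cv2.imwrite("pics/w9.png",r.read_camera("wrist"))
E
```

```text
time_s: 15.1
eef_pos: [0.5424, 0.1258, 0.1482]
eef_rot: [0.708, 0.045, 0.704, -0.045]
contact_force: [0.4, -0.1, 0.4]
gripper_width: 1.001
t 15.1 pos [0.5424 0.1258 0.1482] press [0.0018 0.0015] yaw_y press 1.208 down [ 0.006 -0.    -1.   ] q [ 7.300e-02  2.470e-01  1.674e+00 -1.000e-03  1.215e+00 -1.370e+00] F [ 0.4 -0.1  0.4] w 1.001
row [0.0049, -0.0007, -0.0035] [0.0, 0.0019, -0.0001] dist mm 5.0 rot deg 0.339098000869645
```

View pics/w9.png

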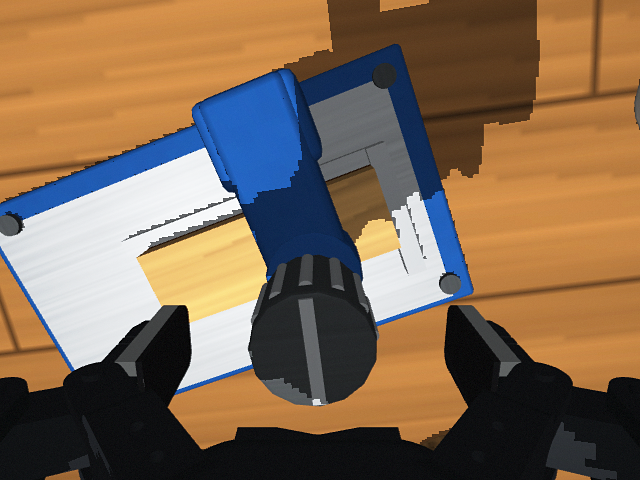

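```bash
python3 -m creep '[[0.005,-0.0012,-0.003,0,0.0015,0,0],[0.005,-0.0012,-0.003,0,0.0015,0,0],[0.005,-0.0012,-0.003,0,0.0015,0,255],[0.005,-0.0012,-0.003,0,0.0015,0,255],[0.005,-0.0012,-0.003,0,0.0015,0,255],[0.005,-0.0012,-0.003,0,0.0015,0,255],[0.005,-0.0012,-0.003,0,0.0015,0,255],[0.005,-0.0012,-0.003,0,0.0015,0,255],[0.005,-0.0012,-0.003,0,0.0015,0,255]]'
python3 - <<'E'
from h import *
st();cv2.imwrite("pics/w10.png",r.read_camera("wrist"))
E
```

```text
time_s: 16.05
eef_pos: [0.5394, 0.1248, 0.144]
eef_rot: [0.706, 0.045, 0.706, -0.045]
contact_force: [-2.3, -2.2, 4.4]
gripper_width: 0.427
t 16.05 pos [0.5394 0.1248 0.144 ] press [-0.0014  0.0012] yaw_y press 1.209 down [-0.    -0.001 -1.   ] q [ 7.100e-02  2.490e-01  1.681e+00 -1.000e-03  1.212e+00 -1.372e+00] F [-2.3 -2.2  4.4] w 0.427
```

View pics/w10.png

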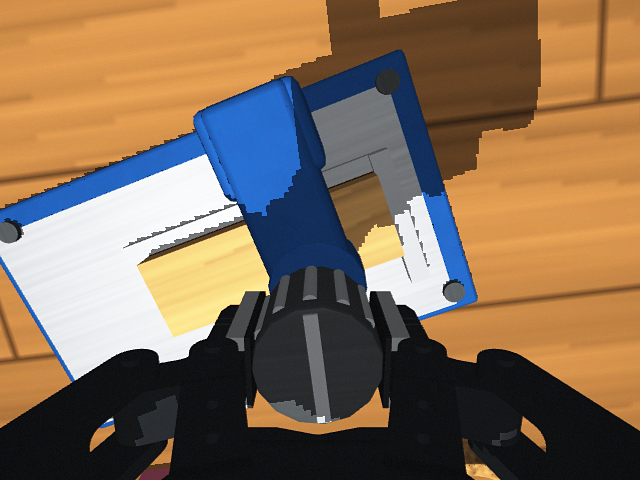

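```bash
python3 -m creep '[[0.0008,0,0,0.04,0,0,255],[0.0016,0,0,0.08,0,0,255],[0.0024,0,0,0.12,0,0,255],[0.0032,0,0,0.16,0,0,255],[0.004,0,0,0.2,0,0,255],[0.0048,0,0,0.24,0,0,255],[0.0056,0,0,0.28,0,0,255],[0.0064,0,0,0.32,0,0,255],[0.0072,0,0,0.36,0,0,255],[0.008,0,0,0.4,0,0,255]]'
python3 - <<'E'
from h import *
st();cv2.imwrite("pics/w11.png",r.read_camera("wrist"))
E
```

```text
time_s: 17.1
eef_pos: [0.5391, 0.1246, 0.1379]
eef_rot: [0.543, 0.452, 0.543, -0.453]
contact_force: [-2.7, -3.9, 4.8]
gripper_width: 0.429
t 17.1 pos [0.5391 0.1246 0.1379] press [-0.0017  0.0011] yaw_y press -0.053 down [-0.001 -0.001 -1.   ] q [ 7.100e-02  2.560e-01  1.685e+00 -1.000e-03  1.200e+00 -1.100e-01] F [-2.7 -3.9  4.8] w 0.429
```

View pics/w11.png

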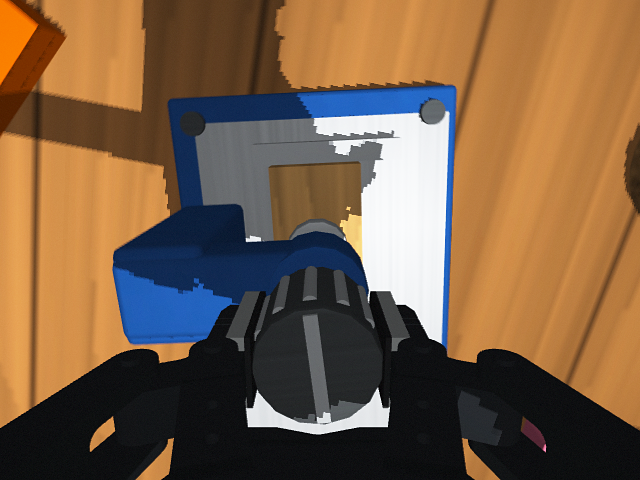

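```bash
python3 -m creep '[[0.0008,0,0,0.04,0,0,255],[0.0016,0,0,0.08,0,0,255],[0.0024,0,0,0.12,0,0,255],[0.0032,0,0,0.16,0,0,255],[0.004,0,0,0.2,0,0,255],[0.004,0,0,0.2,0,0,255]]'
python3 - <<'E'
from h import *
import pickle
st();i=r.camera_info("wrist");im=r.read_camera("wrist");cv2.imwrite("pics/w12.png",im);pickle.dump(i,open("w12.pkl","wb"))
cv2.imwrite("pics/w12z.png",cv2.resize(im[150:310,240:440],None,fx=3.6,fy=3.6,interpolation=cv2.INTER_CUBIC))
cv2.imwrite("pics/s12z.png",cv2.resize(r.read_camera("scene")[195:325,260:420],None,fx=4.6,fy=4.6,interpolation=cv2.INTER_CUBIC))
E
```

```text
time_s: 17.75
eef_pos: [0.539, 0.1246, 0.1349]
eef_rot: [-0.378, -0.597, -0.378, 0.598]
contact_force: [-3.8, -3.3, 6.4]
gripper_width: 0.429
t 17.75 pos [0.539  0.1246 0.1349] press [-0.0018  0.0011] yaw_y press -0.679 down [-0.001 -0.001 -1.   ] q [ 7.100e-02  2.600e-01  1.688e+00 -1.000e-03  1.195e+00  5.150e-01] F [-3.8 -3.3  6.4] w 0.429
```

View pics/w12.png

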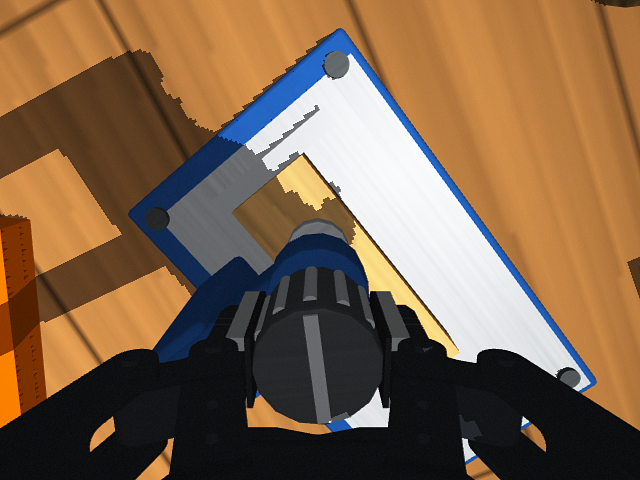

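View pics/s12z.png

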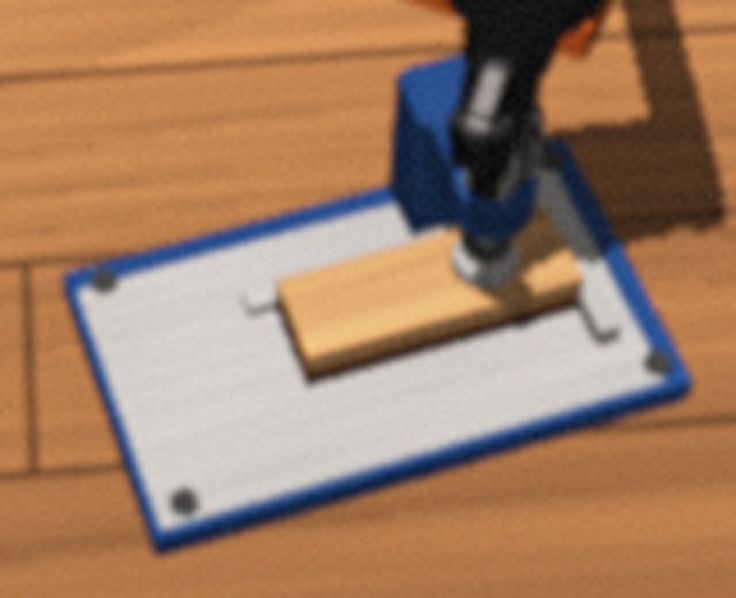

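```bash
cat >> h.py <<'E'
def circ(im,i,P,rad,z,c,f,x0,y0):
    a=np.linspace(0,2*np.pi,60);u=(proj(i,pw(P,np.c_[rad*np.cos(a),rad*np.sin(a),0*a+z]))+.5-[x0,y0])*f
    cv2.polylines(im,[np.round(u*8).astype(int).reshape(-1,1,2)],True,c,1,cv2.LINE_AA,3)
E
python3 - <<'E'
from h import *
s=r.camera_info("scene")
im=r.read_camera("scene");x0,y0,f=340,215,12
z=cv2.resize(im[y0:y0+50,x0:x0+65],None,fx=f,fy=f,interpolation=cv2.INTER_CUBIC);z2=z.copy()
P=np.array([.5398,.1256,.235])
circ(z2,s,P,.017,.048,(0,0,255),f,x0,y0);circ(z2,s,P,.017,.058,(0,255,0),f,x0,y0);circ(z2,s,P,.021,.095,(255,0,0),f,x0,y0)
cv2.imwrite("pics/s12o.png",np.hstack([z])) ;cv2.imwrite("pics/s12p.png",z2)
E
```

```text
(no output)
```

View pics/s12o.png

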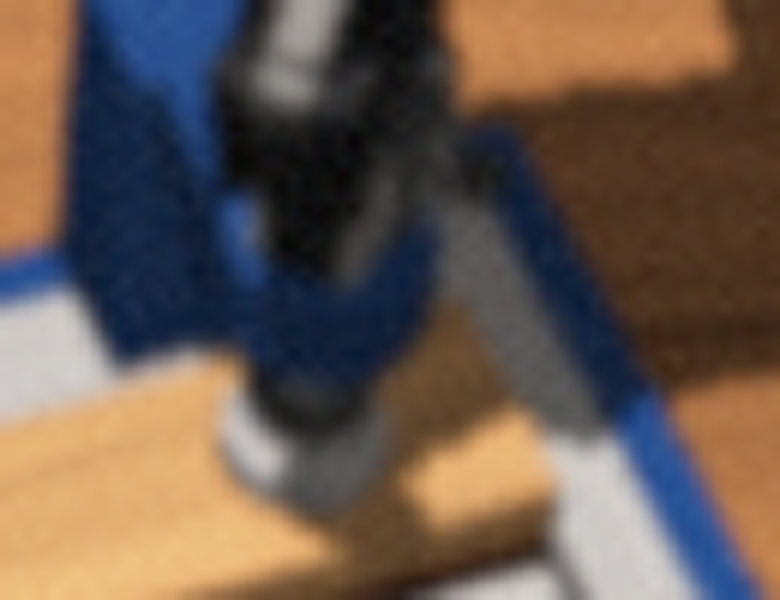

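View pics/s12p.png

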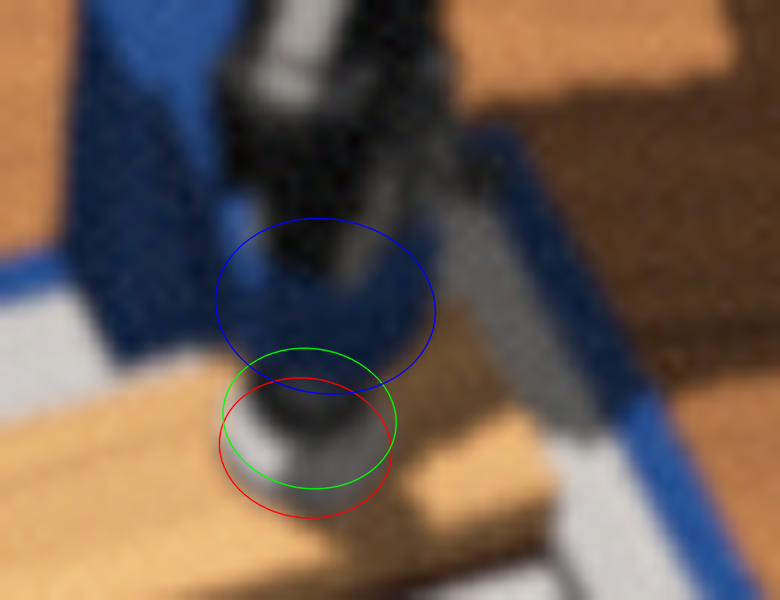

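Run:
```python
from h import *
s=r.camera_info("scene");P=np.array([.5398,.1256,.235]);a=np.linspace(0,6.28,90)
for rad in (.0105,.0115,.0125):
  for th in (1.8,2.17,2.6,3.0,3.4):
    z=.078-.00477*th;u=(proj(s,pw(P,np.c_[rad*np.cos(a),rad*np.sin(a),0*a+z]))+.5-[340,215])*12
    print(rad,th,np.round([u[:,0].min(),u[:,0].max(),u[:,1].max()]))
```

```text
0.0105 1.8 [260. 368. 427.]
0.0105 2.17 [259. 367. 432.]
0.0105 2.6 [258. 366. 438.]
0.0105 3.0 [258. 365. 444.]
0.0105 3.4 [257. 364. 450.]
0.0115 1.8 [255. 373. 431.]
0.0115 2.17 [254. 372. 437.]
0.0115 2.6 [253. 371. 443.]
0.0115 3.0 [253. 370. 448.]
0.0115 3.4 [252. 369. 454.]
0.0125 1.8 [250. 378. 435.]
0.0125 2.17 [249. 377. 441.]
0.0125 2.6 [248. 376. 447.]
0.0125 3.0 [247. 375. 453.]
0.0125 3.4 [247. 375. 458.]
```

```bash
python3 -m creep '[[0.0008,0,0,0.04,0,0,255],[0.0016,0,0,0.08,0,0,255],[0.0024,0,0,0.12,0,0,255],[0.0032,0,0,0.16,0,0,255],[0.004,0,0,0.2,0,0,255],[0.0048,0,0,0.24,0,0,255],[0.0056,0,0,0.28,0,0,255],[0.006,0,0,0.3,0,0,255],[0.006,0,0,0.3,0,0,255]]'
python3 - <<'E'
from h import *
st()
s=r.camera_info("scene")
im=r.read_camera("scene");x0,y0,f=340,215,12
z=cv2.resize(im[y0:y0+50,x0:x0+65],None,fx=f,fy=f,interpolation=cv2.INTER_CUBIC)
cv2.imwrite("pics/s13o.png",z);cv2.imwrite("pics/w13.png",r.read_camera("wrist"))
E
```

```text
time_s: 18.8
eef_pos: [0.5388, 0.1248, 0.1304]
eef_rot: [-0.066, -0.704, -0.065, 0.705]
contact_force: [-3.5, -2.3, 6.5]
gripper_width: 0.43
t 18.8 pos [0.5388 0.1248 0.1304] press [-0.0019  0.0014] yaw_y press -1.62 down [-0.001 -0.001 -1.   ] q [ 7.100e-02  2.660e-01  1.691e+00 -1.000e-03  1.186e+00  1.457e+00] F [-3.5 -2.3  6.5] w 0.43
```

View pics/s13o.png

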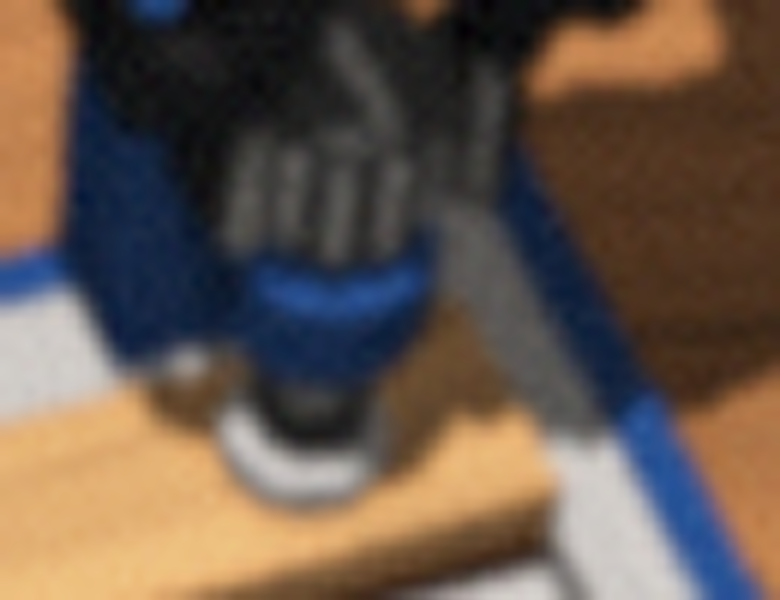

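View pics/w13.png

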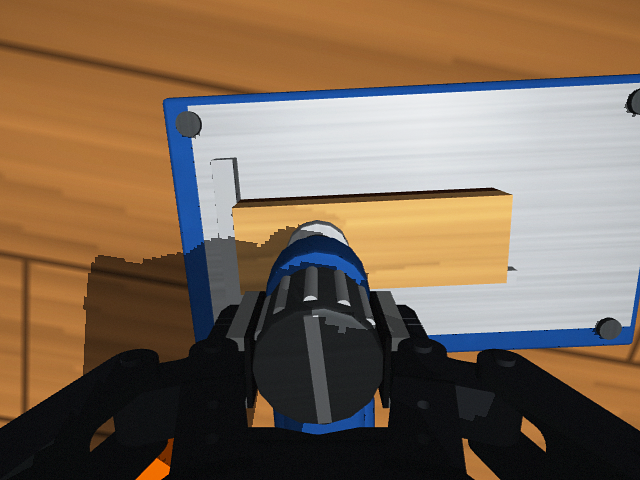

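```bash
python3 -m creep '[[0,0,0,0,0,0,0],[0,0,0,0,0,0,0],[0,0,0,0,0,0,0],[0,0,0,0,0,0,0],[0,0,0,0,0,0,0],[0,0,0,0,0,0,0],[-0.04,0,0,0,0,0,0],[-0.1,0,0,0,0,0,0],[-0.16,0,0,0,0,0,0],[-0.16,0,0,0,0,0,0]]'; python3 -m creep '[[0,0.05,-0.05,0,0,0,0],[0,0.1,-0.1,0,0,0,0],[0,0.15,-0.1,0,0,0,0],[0,0.2,-0.1,0,0,0,0],[0,0.25,-0.1,0,0,0,0],[0,0.25,-0.1,0,0,0,0],[0,0.25,-0.1,0,0,0,0]]'
python3 - <<'E'
from h import *
st()
s=r.camera_info("scene")
im=r.read_camera("scene");P=np.array([.5398,.1256,.235])
cv2.imwrite("pics/s14.png",im)
overlay(im,s,PR,"pics/s14o.png",(0,-.03,0),(260,195,420,325),4.6)
x0,y0,f=340,200,11
z=cv2.resize(im[y0:y0+55,x0:x0+65],None,fx=f,fy=f,interpolation=cv2.INTER_CUBIC)
cv2.imwrite("pics/s14z.png",z)
cv2.imwrite("pics/t14.png",r.read_camera("top"))
for c in("scene","top"):
  T=np.array(r.camera_info(c)["T"])
  for t in ["glue","tape","offcut","driver"]:
    d=r.search_frame(c,t)
    if d: print(c,t,np.round(T@np.r_[d[0]["xyz"],1],3)[:3])
E
```

```text
time_s: 19.9
eef_pos: [0.5441, 0.1256, 0.2585]
eef_rot: [0.066, 0.71, 0.066, -0.698]
contact_force: [1.1, 0.7, 0.1]
gripper_width: 1.0
time_s: 20.6
eef_pos: [0.6477, -0.046, 0.2492]
eef_rot: [-0.065, -0.704, -0.066, 0.705]
contact_force: [0.4, -0.6, 0.3]
gripper_width: 1.0
t 20.6 pos [ 0.6477 -0.046   0.2492] press [ 0.0642 -0.1901] yaw_y press -1.621 down [-0.001  0.001 -1.   ] q [-2.040e-01  3.510e-01  1.322e+00  1.000e-03  1.470e+00  1.182e+00] F [ 0.4 -0.6  0.3] w 1.0
scene glue [0.508 0.361 0.102]
scene tape [0.787 0.213 0.025]
scene offcut [ 0.569 -0.386  0.03 ]
scene driver [ 0.783 -0.35   0.023]
top glue [0.482 0.359 0.127]
top tape [0.779 0.212 0.024]
top offcut [ 0.548 -0.387  0.031]
top driver [ 0.778 -0.345  0.021]
```

View pics/s14o.png

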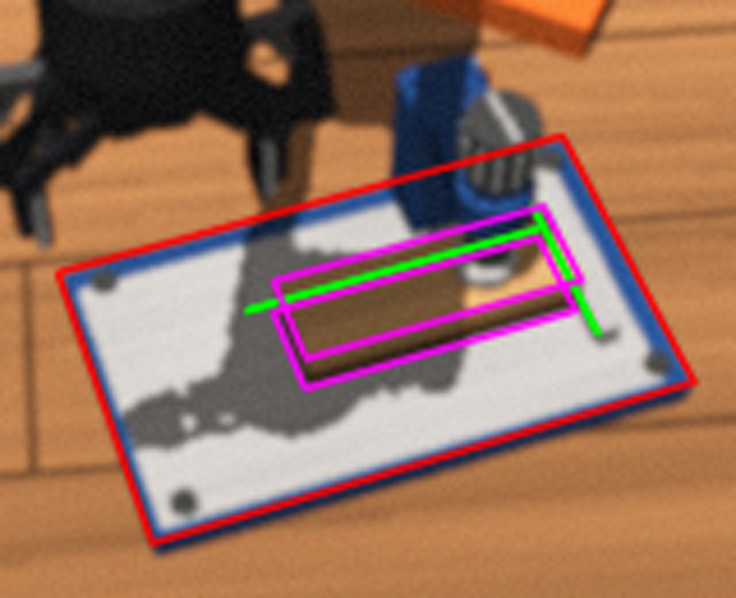

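View pics/s14z.png

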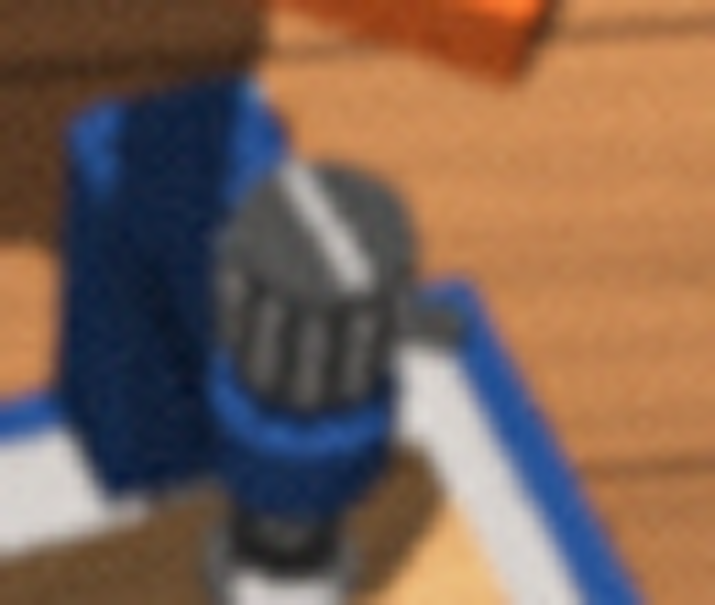

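View pics/t14.png

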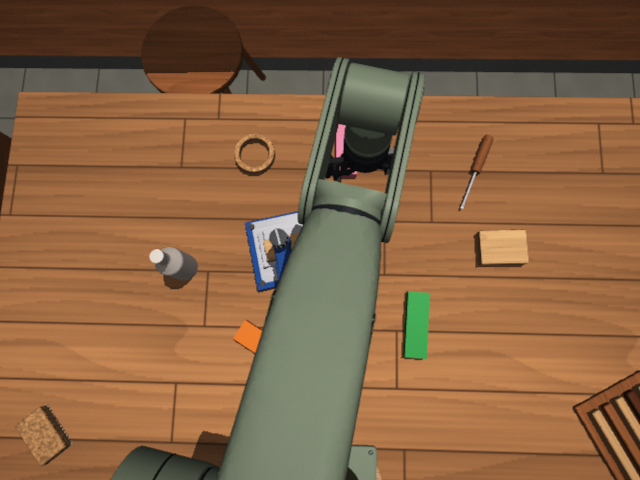

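Run:
```python
from h import *
s=r.camera_info("scene");P=np.array([.5398,.1256,.235])
for th in(.28,2.5,3.1,3.7):print(th,(proj(s,pw(P,np.array([[0,0,.182-.00477*th]])))+.5-[340,200])*11)
d=back(s,(340+365/11,200+285/11),.167)-back(s,(340+292/11,200+168/11),.167);print(np.arctan2(d[1],d[0])-.235)
r.job_done()
```

```text
0.28 [[334.43050488 183.25079309]]
2.5 [[329.64727735 217.33000102]]
3.1 [[328.36743108 226.44856101]]
3.7 [[327.09301533 235.52843004]]
0.07161021842834259
the job is handed in; nothing more can be done
```

The block is home against the end stop and side rail, and the foot is clamped on it with its spring pushed in about 5 mm. I handed the job in at about 21 s; it returned no verdict.

- **Block:** I pushed it sideways onto the rail, then from behind to the stop (8 N on contact). A second sideways push met about 7 N. The last pictures show it square and flush on both faces. My press-frame overlay was up to about 5 mm off the bed's edges in places, so I relied on the contact forces and the pictures rather than on it.
- **Screw:** I turned the knob clockwise about 2.83 rad in one grasp, sinking with it. It started at about 0.28 rad and ended at about 3.1 rad. The strip angle, the knob-top height and the gap between disc and collar all agree with that end angle. The starting angle was less certain: one rough triangulation of the knob height suggested about 0.5 rad. Even then the spring would be pushed in about 6 mm, still within the limits.
- **Finish:** I let go, and the arm is clear of everything. The camera readings of the glue, tape, offcut and screwdriver match their starting ones to within about 5 mm. The look-alikes were not touched.

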